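# Rock a relay out of its kit tray and set it on the heatsink

## Robot

A 6-joint arm with a two-finger parallel gripper is mounted at the origin on the work surface. World frame = base frame: x ahead of the robot, y to its left, z up, the work surface at z = 0. Lengths are in m, angles in rad, forces in N, time in s.
With the tool pointing down it reaches from about 0.3 to 0.775 m from the base axis. Payload 14.6 kg.
Tool frame: the origin (TCP) lies on the centre line of the jaws, within the pads' length; the fingertips stand 11 mm ahead of it and the grasp point (between the pads) lies 8 mm behind it; y points along the fingers, x is the direction in which the jaws open and shut, and the axes are right-handed (so a half turn about y gives the same grasp; the last joint's range is limited). The gripper opens to 94 mm and grips with 3 to 60 N. Pads are 16 mm wide; open, the fingers measure 119 mm over their backs; the gripper's body (75 mm by 177 mm) begins 78 mm behind the grasp point.
Start: joints at [1.11, 0.3, 1.521, -0, 1.321, -0.067], TCP at [0.211, 0.508, 0.216] pointing down, gripper open.
Joint ranges: [-3.03, 3.03], [-0.79, 2.21], [0.23, 2.52], [-1.04, 4.18], [0, 3.07], [-2.55, 2.55]. Speed limits (rad/s): [2.22, 2.22, 2.57, 3.14, 3.14, 3.14].

## Interface

Orientations are given as [roll, pitch, yaw] about the fixed x, y, z axes, in that order (R = Rz(yaw) Ry(pitch) Rx(roll)).
In Python, from station import ctrl, imaging gives the robot as it stands. The module is installed in compiled form; this text tells all that it offers.
- The arm moves only by the tool apply_moves, never from a script. Its argument "deltas" is a list of rows, each an object with "dp": the shift along the tool's x, y, z in m, a list of three; "roll": the turn about the tool's y in rad; "grip": the closure, from -1 (fully open) to 1 (shut). In form: [{"dp": [tx, ty, tz], "roll": roll, "grip": grip}, ...]. A call has 1 to 10 rows; each row shifts and turns the commanded pose from where the row before left it, along the tool's axes as they then stand; what a row does not reach is not made up. A row lasts 1/8 s, in which the tool goes at most 62.5 mm and 10.7 degrees, less where a joint would pass 70% of its speed; a pose out of reach is approached as far as the arm can. A call with a gripper value outside its range is refused whole. The fingers move at their own pace and stop on an object; "newtons" is the grip in N (left out, the last holds). Time passes only in rows, so rows that do not move let the fingers close. It gives the time, the measured TCP pose, the force and the opening at its end, in the units of the state.
- ctrl.get_obs(): the state, without advancing time (a new reading comes with each control period).
- imaging.camera(name): name is "scene" or "top"; returns the picture (400x640x3 uint8, blue, green, red); there is no depth.
- imaging.camera_info(name): a dict with "K" (3x3 intrinsics, pixels), "D" ([k1, k2, p1, p2, k3] as OpenCV has them; the pictures are not rectified), "world_from_camera" (4x4, takes a point from camera to world coordinates). Camera axes: x right, y down, z forward; pixel columns grow to the right and rows downward; lengths in m; the calibration is good to about 2 mm. A picture is of the moment at which its call begins. camera_info takes no time and is no camera call.
- ctrl.hand_in(): hands the job in, once; it reports no verdict.
The state is a dict: "time_s": time; "qpos": joint angles; "joint_vel": joint speeds; "tau": joint torques, N m; "ee_pos": TCP position; "eef_rot": TCP orientation; "force": force on the tool from outside, world axes, zero at the start; "moment": the same for the moment, N m; "grip_width": finger opening in m.
Only numpy, scipy, OpenCV 4.12 (cv2) and the standard library are available. Lean on these libraries where they do the work, as an engineer would, in place of code of your own. Each camera call takes 0.05 s, during which the arm holds its last target. There are 200 camera calls.

## Task

Take the new blue relay from its pocket in the black kit tray: it lies flush, with no room for fingers, so press its plain end down into the sloping recess until it rocks up and stays tipped, then lift it out by the raised end and lay it flat on the green bench. Take it again by its two ends, because the covered relays on the heatsink leave no room beside it, and set it squarely and centred on the bare grey pad between them, flat, with its yellow stripe at the same end as theirs, and let go. Do not drop it, and leave the white relays, the meter, the tape and the glue bottle where they are.

Things in the scene. Friction and masses are not known exactly. Their poses are not given: they have to be found in the camera images.
- ssr: blue relay to be fitted, loose block 62 long (x) x 44 wide (y) x 20 high (z) mm, flat sides and ends, about 110 g; origin at its centre, z out of its top. Yellow stripe across the top nearer its -x end (striped end); the +x end is the plain end. Starts in one of the tray's three pockets, axes parallel to the tray's, top 1 mm below the rim
- ssr_stripe (a point): middle of the yellow stripe on the blue relay's top face, 11.5 mm from its centre towards the striped (-x) end
- tray: black kit tray, fixed, 111 (x) x 210 (y) mm, rim 39 mm above the bench; origin on the bench under its middle. Three equal pockets 47 mm wide at y = -70, 0, +70 mm with 1.5 mm of play at the relay's sides and striped end; at the rim 28 mm is free in front of its plain end. The 23 mm walls between pockets may be reached over
- rock_edge (a point): middle pocket's rocking edge (along y; alike in all pockets), 18 mm above the bench, 2 mm past the relay's centre towards its plain end. Beyond it (+x) the floor slopes down 28 degrees. Press the top of the plain end's last 10 mm down by 6 to 9 mm, a few N, moving up to 6 mm outward with it: past 13 degrees the relay rocks over by itself and stays at 28 degrees
- raised_end (a point): where the middle pocket's relay, once tipped, can be pinched across its 44 mm width: 5 mm above the rim, between the sides of its striped end, 13 mm towards tray -x of the tipped relay's centre (alike in the other pockets, 70 mm away). The end then stands 11 to 12 mm proud of the rim, nearly 30 mm long there. The relay's centre moves 5 to 7 mm to +x in tipping
- white_a: a white relay of another type, loose, same size as the blue one, origin at its centre; it stays in its pocket
- white_b: another white relay, loose, same size, origin at its centre; it stays in its pocket
- heatsink: finned aluminium heatsink, fixed, 170 (x) x 196 (y) mm, flat top 32 mm above the bench; origin on the bench under its middle. Two mounted blue relays under clear covers (68 x 50 mm, tops 68 mm above the bench) stand 52 mm to either side (y), stripes nearer -x; terminal strips 18 mm high on the outer sides. Clear before and behind (x) the middle place
- pad (a point): centre of the bare grey pad (62 along x, 44 along y, mm) on the heatsink's top, 32 mm above the bench, between the two covers (54 mm apart, so 5 mm is free on either side of the relay). The relay belongs here: centre 10 mm above this point, its x along this x, same way round. The bench between tray and heatsink is free for laying it down
- meter: orange hand multimeter lying on the bench, 175 x 85 x 42 mm, loose; to be left alone
- tape: roll of yellow tape lying flat, 84 mm across, 22 mm high, loose; to be left alone
- glue: red glue bottle with yellow tip, standing, 44 mm across, 124 mm high, loose; to be left alone
There are look-alikes about, which are no part of the job. There is more than one size of the ssr; the job needs the smaller. What is shaped like the tray but turquoise is not meant.

How it is judged:
On the way, in this order (a step that is already met when the one before it is completed fails the run):
1. the blue relay has been rocked up and stays tipped in its pocket by itself (leaning more than 20 degrees, not touched by the fingers) (angle between ssr's own z axis and vertical between 0.35 and 0.65 rad and height (world z) of ssr between 0.02 and 0.036 m and x of ssr in the frame of tray between -0.022 and 0.012 m and contact force between the fingers and ssr below 0.1 N), for 0.2 s.
2. the blue relay lies flat, right way up, on the bench top and the fingers have let go of it (angle between ssr's own z axis and vertical below 0.08 rad and height (world z) of ssr below 0.013 m and linear speed of ssr below 0.02 m/s and contact force between the fingers and ssr below 0.1 N), for 0.2 s.
At the end, for the whole second after the job is handed in: the blue relay rests flat and released on the grey pad: centre within 5 mm along and across, turned less than 0.1 rad, tilted less than 3 degrees, stripe at the same end as the covered relays'; the white relays still lie in their pockets (x of ssr in the frame of pad between -0.005 and 0.005 m and y of ssr in the frame of pad between -0.005 and 0.005 m and z of ssr in the frame of pad between 0.008 and 0.013 m and angle between ssr's own z axis and vertical below 0.06 rad and angle between the x axis of ssr and the x axis of pad, either way round below 0.1 rad and linear speed of ssr below 0.01 m/s and x of ssr_stripe in the frame of pad below 0 m and distance of each of white_a, white_b from where it was at the start of the episode below 0.01 m); the robot touches nothing.
It fails at once if the blue relay is dropped (falls freely more than about 2 cm) (linear speed of ssr above 0.65 m/s and contact force between the fingers and ssr below 0.05 N).
It fails at once if a white relay is rocked up or moved more than 1 cm (distance of any of white_a, white_b from where it was at the start of the episode above 0.01 m or angle between any of white_a, white_b's own z axis and vertical above 0.25 rad).
It fails at once if the meter, the tape or the glue bottle is moved more than 2 cm or the bottle is tipped over (distance of any of meter, tape, glue from where it was at the start of the episode above 0.02 m or angle between glue's own z axis and vertical above 0.4 rad).
It also fails if it takes over 61 s, if anything falls off the work surface, if the arm or the gripper's body presses on something with over 40 N, if the wrist force passes 120 N, or if a joint passes its speed limit or range.

## Working session

There is one attempt and no reset: what is moved stays moved. The work goes in short steps, Python scripts to look and compute and a tool call to move; the robot and the scene stay as the last step left them, time stands still between calls to the robot, and variables do not carry over. Pictures are saved under pics/ and viewed, about 8 in all and at most 12, crops included, and the job is handed in when it is done.

Besides the shell and the picture viewer there is one more tool, called after "Emit:" by a JSON object that holds its "op" and its "data", one argument or row to a line. apply_moves: Moves the arm, as the interface text tells. Its arguments: {"type":"object","properties":{"deltas":{"type":"array"},"newtons":{"type":"number"}},"required":["deltas"]}

```bash
mkdir -p pics; python3 - <<'E'
from station import ctrl, imaging
import cv2, numpy as np
for n in("scene","top"):
    im=imaging.camera(n); cv2.imwrite(f"pics/{n}0.png",im)
    i=imaging.camera_info(n); print(n,np.round(i["K"],1).tolist(),i["D"],np.round(i["world_from_camera"],4).tolist())
o=ctrl.get_obs(); print(o)
E
```

```text
scene [[469.6, 0.0, 314.0], [0.0, 469.6, 200.3], [0.0, 0.0, 1.0]] [-0.13130322  0.          0.          0.          0.        ] [[-0.7275, 0.4488, -0.519, 1.1883], [0.6858, 0.4539, -0.5689, 0.8457], [-0.0197, -0.7698, -0.638, 0.9669], [0.0, 0.0, 0.0, 1.0]]
top [[415.0, 0.0, 329.8], [0.0, 415.0, 201.0], [0.0, 0.0, 1.0]] [-0.0825072  0.         0.         0.         0.       ] [[-0.0012, -0.985, 0.1725, 0.2741], [-0.9999, 0.0032, 0.0109, 0.0344], [-0.0113, -0.1725, -0.9849, 1.0648], [0.0, 0.0, 0.0, 1.0]]
{'time_s': 0.1, 'qpos': array([ 1.11037990e+00,  3.00358340e-01,  1.52149984e+00, -1.12082469e-05,
        1.32072604e+00, -6.66287237e-02]), 'joint_vel': array([ 0.00038555, -0.00174595, -0.00200546,  0.00028898,  0.00033669,
        0.0014347 ]), 'tau': array([ 1.85952325e-03, -5.32643473e+01, -3.53289449e+01,  7.09746312e-02,
        2.35034153e-02, -2.51344818e-05]), 'ee_pos': array([0.2109493 , 0.50769536, 0.21598255]), 'eef_rot': array([-1.57074114e+00,  9.90084132e-04,  1.17701143e+00]), 'force': array([0.19072825, 0.38219139, 0.70194564]), 'moment': array([-0.01288246, -0.01044752, -0.00777937]), 'grip_width': 0.09396937063192477}
```

View pics/top0.png

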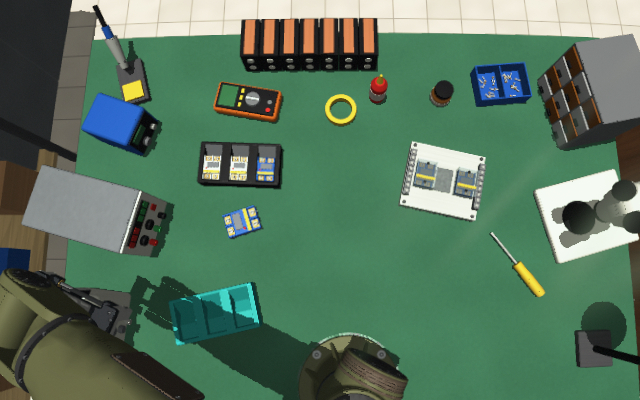

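View pics/scene0.png

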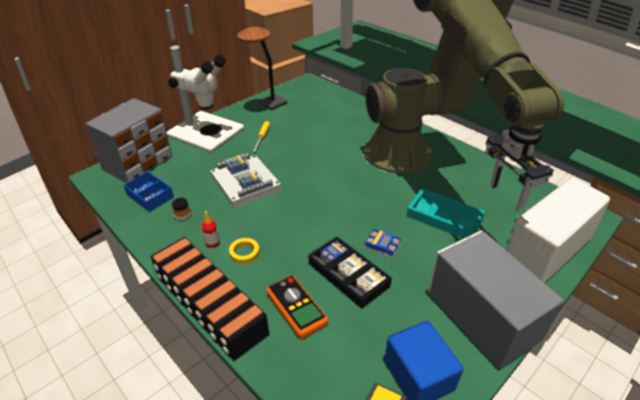

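The top view (image up = +x, left = +y) shows the tray at (239,165) with the blue relay in its right pocket at (266,165). The heatsink is at (444,181) with its pad at about (444,180). The decoy large relay lies on the bench at (242,221). In the scene view the tray is at (349,270) and the heatsink at (244,178). I'll enlarge both places in both views.

```bash
cat > h.py <<'E'
import cv2, numpy as np
from station import ctrl, imaging
I={n:{k:np.array(v) for k,v in imaging.camera_info(n).items() if k in("K","D","world_from_camera")} for n in("scene","top")}
def ray(n,uv):
    i=I[n]; p=cv2.undistortPoints(np.array(uv,float).reshape(-1,1,2),i["K"],i["D"]).reshape(-1,2)
    T=i["world_from_camera"]; return T[:3,3], np.c_[p,np.ones(len(p))]@T[:3,:3].T
def plane(n,uv,z):
    o,d=ray(n,uv); return o+d*((z-o[2])/d[:,2])[:,None]
def proj(n,P):
    i=I[n]; M=np.linalg.inv(i["world_from_camera"])
    return cv2.projectPoints(np.array(P,float).reshape(-1,1,3),cv2.Rodrigues(M[:3,:3])[0],M[:3,3],i["K"],i["D"])[0].reshape(-1,2)
def tri(a,b):
    o1,d1=ray("top",a);o2,d2=ray("scene",b);r=[]
    for u,v in zip(d1,d2):
        s=np.linalg.lstsq(np.c_[u,-v],o2-o1,rcond=None)[0]
        p,q=o1+s[0]*u,o2+s[1]*v; r.append([*(p+q)/2,np.linalg.norm(p-q)])
    return np.array(r)
def crop(im,x,y,w,h,s): return cv2.resize(im[y:y+h,x:x+w],None,fx=s,fy=s,interpolation=cv2.INTER_CUBIC)
def shot(n):
    im=imaging.camera(n); return im
E
python3 - <<'E'
from h import *
t=cv2.imread("pics/top0.png");s=cv2.imread("pics/scene0.png")
a=np.hstack([crop(t,192,132,96,72,4),crop(t,396,134,96,90,4)[:288]])
b=np.hstack([crop(s,304,232,96,72,4),crop(s,200,145,96,72,4)])
cv2.imwrite("pics/c1.png",np.vstack([a,b]))
hs=cv2.cvtColor(t,cv2.COLOR_BGR2HSV)
def rect(m,x0,y0,x1,y1):
    M=np.zeros(m.shape,np.uint8);M[y0:y1,x0:x1]=m[y0:y1,x0:x1]
    c=max(cv2.findContours(M,0,1)[0],key=cv2.contourArea)
    return cv2.minAreaRect(cv2.convexHull(c))
def rep(nm,r,z):
    P=plane("top",cv2.boxPoints(r),z);print(nm,np.round(r[0],1),np.round(P,4).tolist(),"c",np.round(P.mean(0),4),"sides",np.round(np.linalg.norm(np.diff(P,axis=0),axis=1),4))
m=((hs[...,2]<60)&~((hs[...,0]>35)&(hs[...,0]<90)&(hs[...,1]>90))).astype(np.uint8)*255
rep("tray",rect(m,190,135,290,195),.039)
m=((hs[...,0]>100)&(hs[...,0]<125)&(hs[...,1]>90)&(hs[...,2]>60)).astype(np.uint8)*255
rep("ssr",rect(m,252,140,282,190),.038)
m=((hs[...,1]<60)&(hs[...,2]>110)).astype(np.uint8)*255
rep("hs",rect(m,395,135,490,228),.032)
E
```

```text
tray [239.5 164.2] [[0.4981, 0.3845, 0.039], [0.6151, 0.3865, 0.039], [0.6034, 0.1704, 0.039], [0.488, 0.1728, 0.039]] c [0.5512 0.2785 0.039 ] sides [0.1171 0.2164 0.1155]
ssr [265.4 164. ] [[0.5324, 0.2347, 0.038], [0.5723, 0.2338, 0.038], [0.5693, 0.187, 0.038], [0.5295, 0.1882, 0.038]] c [0.5509 0.2109 0.038 ] sides [0.0399 0.0469 0.0398]
hs [443.6 180.5] [[0.4476, -0.1249, 0.032], [0.615, -0.1665, 0.032], [0.5688, -0.3697, 0.032], [0.403, -0.3221, 0.032]] c [ 0.5086 -0.2458  0.032 ] sides [0.1724 0.2083 0.1725]
```

View pics/c1.png

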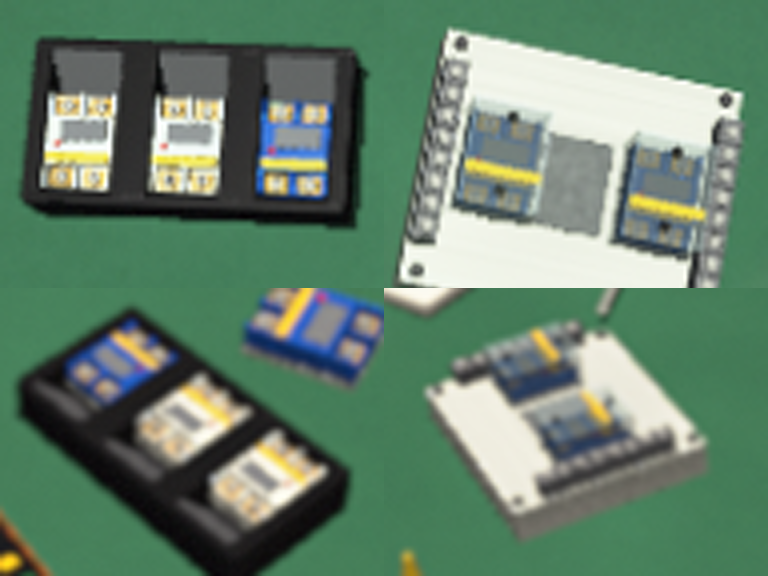

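The crops show the blue relay in the -y pocket at about (265,168) in the top view, stripe towards -x and recess towards +x. The heatsink is yawed about -0.22 with its pad at about (540,180). Next I'll measure centres and heights from both views.

```bash
python3 - <<'E'
from h import *
t=cv2.imread("pics/top0.png");s=cv2.imread("pics/scene0.png")
def blobs(im,box,thr,amin,sat=70):
    x0,y0,x1,y1=box; c=cv2.resize(im[y0:y1,x0:x1],None,fx=4,fy=4,interpolation=cv2.INTER_CUBIC)
    h=cv2.cvtColor(c,cv2.COLOR_BGR2HSV); green=(h[...,0]>50)&(h[...,0]<90)&(h[...,1]>60)
    m=((h[...,2]>thr)&~green).astype(np.uint8)*255
    m=cv2.morphologyEx(m,cv2.MORPH_OPEN,np.ones((5,5)));m=cv2.morphologyEx(m,cv2.MORPH_CLOSE,np.ones((9,9)))
    return [( (np.array(cv2.boxPoints(r))+.5)/4-.5+[x0,y0]) for q in cv2.findContours(m,0,1)[0] if cv2.contourArea(q)>amin for r in [cv2.minAreaRect(q)]]
T=sorted(blobs(t,(196,152,284,186),105,1500),key=lambda b:b.mean(0)[0])
for b in T:
    P=plane("top",b,.038);print("top",b.mean(0).round(2),P.mean(0).round(4),np.linalg.norm(np.diff(P,axis=0),axis=1).round(4))
S=sorted(blobs(s,(304,232,396,296),105,1000),key=lambda b:-b.mean(0)[0])
for b in S:
    P=plane("scene",b,.038);print("sc",b.mean(0).round(2),P.mean(0).round(4),np.linalg.norm(np.diff(P,axis=0),axis=1).round(4))
if len(S)==3: print(tri([b.mean(0) for b in T],[b.mean(0) for b in S]).round(4))
# yellow stripes of everything, both views
for n,im,bx in(("top",t,((196,152,284,186),(400,140,490,222))),("scene",s,((304,232,396,296),(205,150,285,200)))):
  for x0,y0,x1,y1 in bx:
    c=crop(im,x0,y0,x1-x0,y1-y0,4);h=cv2.cvtColor(c,cv2.COLOR_BGR2HSV)
    m=((h[...,0]>18)&(h[...,0]<33)&(h[...,1]>150)&(h[...,2]>130)).astype(np.uint8)*255
    k,l,st,ce=cv2.connectedComponentsWithStats(m)
    print(n,[(((ce[i]+.5)/4-.5+[x0,y0]).round(2).tolist(),int(st[i,4])) for i in range(1,k) if st[i,4]>120])
E
```

```text
top [211.31 166.27] [0.546  0.3513 0.038 ] [0.0677 0.0468 0.0674]
top [238.25 167.44] [0.5423 0.2808 0.038 ] [0.0668 0.0468 0.0666]
top [265.09 168.3 ] [0.5396 0.2114 0.038 ] [0.0658 0.047  0.0657]
sc [382.75 239.13] [0.4121 0.2775 0.038 ] [0.0751 0.0978 0.0725]
sc [369.95 279.08] [0.5479 0.3508 0.038 ] [0.0828 0.0539 0.08  ]
sc [351.29 264.06] [0.544  0.2809 0.038 ] [0.0823 0.0547 0.0795]
sc [333.54 250.06] [0.541 0.211 0.038] [0.0781 0.0521 0.0756]
top [([210.25, 170.73], 261), ([237.19, 171.6], 256)]
top [([424.84, 176.46], 538), ([465.98, 185.48], 616)]
scene [([376.93, 237.0], 481), ([337.39, 246.82], 180)]
scene [([239.83, 159.04], 195), ([253.19, 175.42], 157)]
```

Emit:
{"op": "apply_moves", "data": {
  "deltas": [
    {"dp": [0,0,0],"roll": -0.1735,"grip": 1},
    {"dp": [0,0,0],"roll": -0.1735,"grip": 1},
    {"dp": [-0.035,0,-0.0466],"roll": 0,"grip": 1},
    {"dp": [-0.035,0,-0.0466],"roll": 0,"grip": 1},
    {"dp": [-0.035,0,-0.0466],"roll": 0,"grip": 1},
    {"dp": [-0.035,0,-0.0466],"roll": 0,"grip": 1},
    {"dp": [-0.035,0,-0.0466],"roll": 0,"grip": 1},
    {"dp": [-0.035,0,-0.0466],"roll": 0,"grip": 1},
    {"dp": [-0.035,0.03,-0.0466],"roll": 0,"grip": 1},
    {"dp": [-0.035,0.03,-0.0466],"roll": 0,"grip": 1}
  ],
  "newtons": 20
}}

```text
time_s: 1.35
ee_pos: [0.5674, 0.2128, 0.1584]
eef_rot: [-1.571, -0.0, 1.524]
force: [1.0, 0.0, 0.5]
grip_width: 0.0007
```

```bash
cat >> h.py <<'E'
def go(target,yaw=None):
    "print tool-frame delta from the present pose to target; pre-turn roll for yaw"
    from scipy.spatial.transform import Rotation as R
    o=ctrl.get_obs(); y0=o["eef_rot"][2]; y=y0 if yaw is None else yaw
    Rt=R.from_euler("xyz",[-np.pi/2,0,y]).as_matrix()
    print("t",round(o["time_s"],2),"pose",o["ee_pos"].round(4),o["eef_rot"].round(4),"F",o["force"].round(1),"w",round(o["grip_width"],4),
      "| roll",round(y0-y,4),"dp",(Rt.T@(np.array(target)-o["ee_pos"])).round(4))
E
python3 - <<'E'
from h import *
print(tri([(424.84,176.46),(465.98,185.48)],[(253.19,175.42),(239.83,159.04)]).round(4))
go([.5702,.2098,.06],1.524)
E
```

```text
[[ 0.5093 -0.189   0.0657  0.0019]
 [ 0.4865 -0.2906  0.069   0.0006]]
t 1.35 pose [0.5674 0.2128 0.1584] [-1.5711e+00 -2.0000e-04  1.5239e+00] F [1.  0.  0.5] w 0.0007 | roll -0.0001 dp [-0.0029  0.0984 -0.0029]
```

Emit:
{"op": "apply_moves", "data": {
  "deltas": [
    {"dp": [0,0.05,0],"roll": 0,"grip": 1},
    {"dp": [0,0.04,0],"roll": 0,"grip": 1},
    {"dp": [0,0,0],"roll": 0,"grip": 1},
    {"dp": [0,0,0],"roll": 0,"grip": 1}
  ]
}}

```text
time_s: 1.85
ee_pos: [0.5668, 0.2146, 0.071]
eef_rot: [-1.573, -0.001, 1.524]
force: [0.4, 0.2, 1.4]
grip_width: 0.0004
```

```bash
python3 - <<'E'
from h import *
go([.5702,.2098,.06])
cv2.imwrite("pics/p2.png",np.hstack([crop(shot("top"),225,120,70,90,5),crop(shot("scene"),300,210,80,90,5)]))
E
```

```text
t 1.85 pose [0.5668 0.2146 0.071 ] [-1.5726e+00 -7.0000e-04  1.5242e+00] F [0.4 0.2 1.4] w 0.0004 | roll 0.0 dp [-0.0046  0.011  -0.0036]
```

View pics/p2.png

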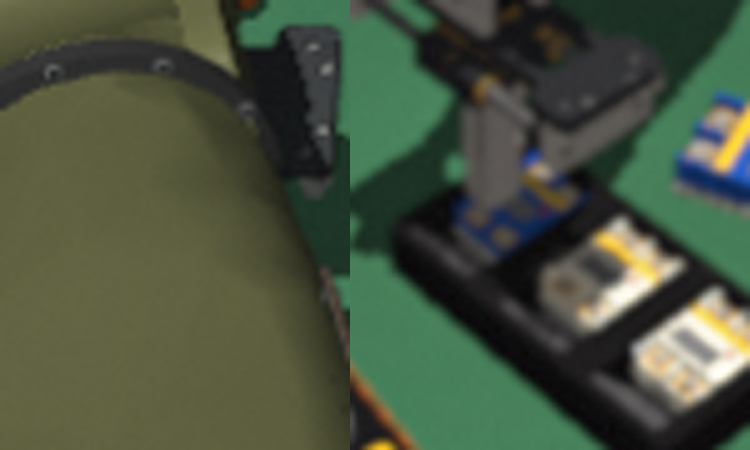

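The top view is blocked by the arm. The scene view shows the closed fingers just above the relay's plain end, at about (495,210) in the picture. I'll correct the offset and go down.

Emit:
{"op": "apply_moves", "data": {
  "deltas": [
    {"dp": [-0.0046,0,-0.0036],"roll": 0,"grip": 1},
    {"dp": [0,0.016,0],"roll": 0,"grip": 1},
    {"dp": [0,0,0],"roll": 0,"grip": 1}
  ]
}}

```text
time_s: 2.33
ee_pos: [0.5687, 0.2091, 0.0516]
eef_rot: [-1.568, 0.001, 1.524]
force: [0.4, 0.7, -0.1]
grip_width: 0.0003
```

```bash
python3 - <<'E'
from h import *
go([.5702,.2098,.049])
E
```

```text
t 2.33 pose [0.5687 0.2091 0.0516] [-1.5683e+00  8.0000e-04  1.5238e+00] F [ 0.4  0.7 -0.1] w 0.0003 | roll 0.0 dp [ 0.0007  0.0026 -0.0014]
```

Emit:
{"op": "apply_moves", "data": {
  "deltas": [
    {"dp": [0,0.003,-0.001],"roll": 0,"grip": 1},
    {"dp": [0,0.002,-0.001],"roll": 0,"grip": 1},
    {"dp": [0,0.002,-0.001],"roll": 0,"grip": 1},
    {"dp": [0,0.002,-0.001],"roll": 0,"grip": 1},
    {"dp": [0,0.001,0],"roll": 0,"grip": 1},
    {"dp": [0,0,0],"roll": 0,"grip": 1}
  ]
}}

```text
time_s: 3.08
ee_pos: [0.5735, 0.2093, 0.0432]
eef_rot: [-1.571, 0.0, 1.524]
force: [-0.1, 0.3, 1.0]
grip_width: 0.0005
```

```bash
python3 - <<'E'
from h import *
go([.5702,.2098,.049])
cv2.imwrite("pics/p3.png",crop(shot("scene"),300,220,80,70,7))
E
```

```text
t 3.08 pose [0.5735 0.2093 0.0432] [-1.5706  0.      1.524 ] F [-0.1  0.3  1. ] w 0.0005 | roll 0.0 dp [ 0.0004 -0.0058  0.0033]
```

View pics/p3.png

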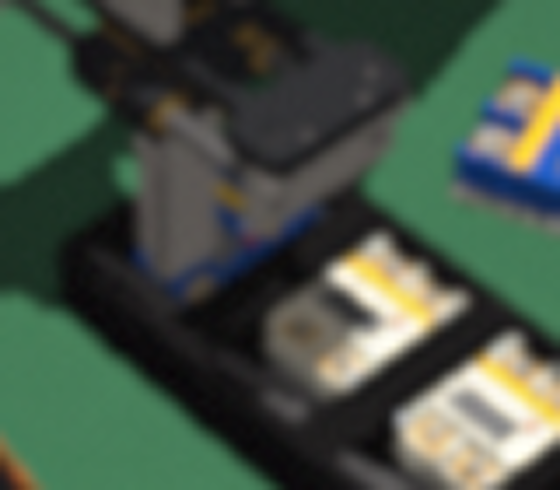

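Scene view: the fingertips are in the pocket, about 6 mm down at (190,270), and the relay is starting to tip. I'll press a little further.

Emit:
{"op": "apply_moves", "data": {
  "deltas": [
    {"dp": [0,0.002,-0.001],"roll": 0,"grip": 1},
    {"dp": [0,0.001,-0.001],"roll": 0,"grip": 1},
    {"dp": [0,0,0],"roll": 0,"grip": 1},
    {"dp": [0,0,0],"roll": 0,"grip": 1}
  ]
}}

```text
time_s: 3.62
ee_pos: [0.5755, 0.2092, 0.0402]
eef_rot: [-1.571, -0.0, 1.524]
force: [-0.2, 0.6, -0.1]
grip_width: 0.0004
```

```bash
python3 - <<'E'
from h import *
go([.5702,.2098,.049])
E
```

```text
t 3.62 pose [0.5755 0.2092 0.0402] [-1.5708 -0.      1.524 ] F [-0.2  0.6 -0.1] w 0.0004 | roll 0.0 dp [ 0.0004 -0.0088  0.0053]
```

Emit:
{"op": "apply_moves", "data": {
  "deltas": [
    {"dp": [0,-0.03,0],"roll": 0,"grip": 1},
    {"dp": [0,-0.05,0],"roll": 0,"grip": 1},
    {"dp": [0,-0.03,0.02],"roll": 0,"grip": -1},
    {"dp": [0,0,0.02],"roll": 0,"grip": -1},
    {"dp": [0,0,0],"roll": 0,"grip": -1}
  ]
}}

```text
time_s: 4.25
ee_pos: [0.5351, 0.2112, 0.1507]
eef_rot: [-1.571, -0.0, 1.525]
force: [0.3, -0.1, -0.9]
grip_width: 0.0271
```

```bash
python3 - <<'E'
from h import *
go([.5335,.2115,.075],1.524)
cv2.imwrite("pics/p4.png",crop(shot("scene"),300,220,80,70,7))
E
```

```text
t 4.25 pose [0.5351 0.2112 0.1507] [-1.5713e+00 -2.0000e-04  1.5246e+00] F [ 0.3 -0.1 -0.9] w 0.0271 | roll 0.0006 dp [0.0002 0.0757 0.0016]
```

View pics/p4.png

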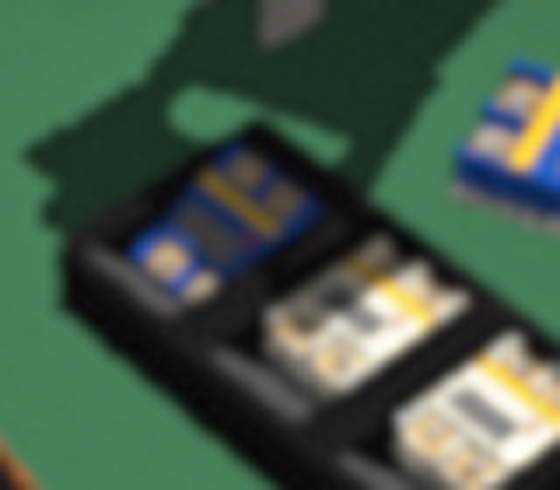

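Scene view: the blue relay is tipped, striped end up (stripe at crop (240,200)), the fingers are clear and the whites are undisturbed. Now I'll open part way, lower to just above the rim at the raised end and close.

```bash
python3 - <<'E'
from h import *
print(proj("scene",[[.5405,.2115,.041]]), "seen 334.3 248.6")
go([.5335,.2115,.056],1.524)
E
```

```text
[[333.90033142 249.12466848]] seen 334.3 248.6
t 4.3 pose [0.5357 0.2111 0.1504] [-1.571  -0.      1.5243] F [0.6 0.5 0.1] w 0.031 | roll 0.0003 dp [0.0003 0.0944 0.0022]
```

Emit:
{"op": "apply_moves", "data": {
  "deltas": [
    {"dp": [0,0.03,0.0016],"roll": 0,"grip": -0.3},
    {"dp": [0,0.04,0],"roll": 0,"grip": -0.3},
    {"dp": [0,0,0],"roll": 0,"grip": -0.3},
    {"dp": [0,0,0],"roll": 0,"grip": -0.3}
  ],
  "newtons": 25
}}

```text
time_s: 4.8
ee_pos: [0.5349, 0.2112, 0.0814]
eef_rot: [-1.572, -0.0, 1.524]
force: [-0.5, 0.0, 0.4]
grip_width: 0.0611
```

```bash
python3 - <<'E'
from h import *
go([.5335,.2115,.052],1.524)
E
```

```text
t 4.8 pose [0.5349 0.2112 0.0814] [-1.5718e+00 -4.0000e-04  1.5238e+00] F [-0.5  0.   0.4] w 0.0611 | roll -0.0002 dp [0.0002 0.0294 0.0014]
```

Emit:
{"op": "apply_moves", "data": {
  "deltas": [
    {"dp": [0,0.015,0.0014],"roll": 0,"grip": -0.3},
    {"dp": [0,0.014,0],"roll": 0,"grip": -0.3},
    {"dp": [0,0,0],"roll": 0,"grip": -0.3},
    {"dp": [0,0,0],"roll": 0,"grip": 1},
    {"dp": [0,0,0],"roll": 0,"grip": 1},
    {"dp": [0,0,0],"roll": 0,"grip": 1},
    {"dp": [0,0,0],"roll": 0,"grip": 1}
  ]
}}

```text
time_s: 5.68
ee_pos: [0.5325, 0.2112, 0.0511]
eef_rot: [-1.571, 0.0, 1.524]
force: [-0.5, -0.6, -1.4]
grip_width: 0.0436
```

Gripped at 44 mm. I'll lift gently, then check.

Emit:
{"op": "apply_moves", "data": {
  "deltas": [
    {"dp": [0,-0.01,0],"roll": 0,"grip": 1},
    {"dp": [0,-0.015,0],"roll": 0,"grip": 1},
    {"dp": [0,-0.02,0],"roll": 0,"grip": 1},
    {"dp": [0,-0.025,0],"roll": 0,"grip": 1},
    {"dp": [0,-0.02,0],"roll": 0,"grip": 1},
    {"dp": [0,0,0],"roll": 0,"grip": 1}
  ]
}}

```text
time_s: 6.42
ee_pos: [0.5333, 0.2114, 0.1435]
eef_rot: [-1.574, -0.001, 1.524]
force: [0.3, -0.7, -0.8]
grip_width: 0.0437
```

```bash
python3 - <<'E'
from h import *
go([.50,.03,.13],1.35)
cv2.imwrite("pics/p5.png",crop(shot("scene"),290,190,100,100,6))
E
```

```text
t 6.42 pose [0.5333 0.2114 0.1435] [-1.5743e+00 -1.3000e-03  1.5240e+00] F [ 0.3 -0.7 -0.8] w 0.0437 | roll 0.174 dp [-0.1843  0.0135 -0.0072]
```

View pics/p5.png

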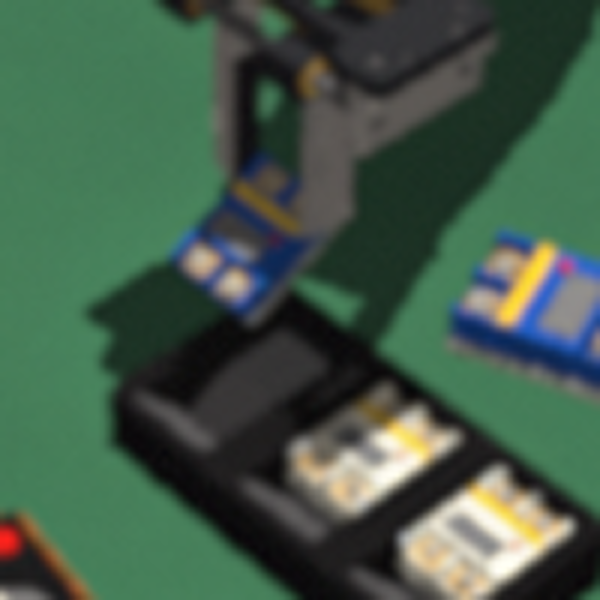

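The relay is held, tilted about 30°, and the tray and whites are undisturbed. I'll carry it to the free bench.

Emit:
{"op": "apply_moves", "data": {
  "deltas": [
    {"dp": [0,0,0],"roll": 0.174,"grip": 1},
    {"dp": [-0.02,0,0],"roll": 0,"grip": 1},
    {"dp": [-0.04,0,-0.002],"roll": 0,"grip": 1},
    {"dp": [-0.045,0,-0.002],"roll": 0,"grip": 1},
    {"dp": [-0.045,0,-0.002],"roll": 0,"grip": 1},
    {"dp": [-0.025,0.02,-0.001],"roll": 0,"grip": 1},
    {"dp": [-0.01,0.03,0],"roll": 0,"grip": 1},
    {"dp": [0,0.025,0],"roll": 0,"grip": 1},
    {"dp": [0,0.01,0],"roll": 0,"grip": 1},
    {"dp": [0,0,0],"roll": 0,"grip": 1}
  ]
}}

```text
time_s: 7.72
ee_pos: [0.4985, 0.0289, 0.056]
eef_rot: [-1.57, 0.0, 1.351]
force: [0.2, 0.7, -1.3]
grip_width: 0.0435
```

Emit:
{"op": "apply_moves", "data": {
  "deltas": [
    {"dp": [0,0.006,0],"roll": 0,"grip": 1},
    {"dp": [0,0.004,0],"roll": 0,"grip": 1},
    {"dp": [0,0.004,0],"roll": 0,"grip": 1},
    {"dp": [0,0.004,0],"roll": 0,"grip": 1},
    {"dp": [0,0,0],"roll": 0,"grip": 1}
  ],
  "newtons": 12
}}

```text
time_s: 8.35
ee_pos: [0.4989, 0.0292, 0.038]
eef_rot: [-1.571, -0.0, 1.35]
force: [0.7, 0.7, 0.9]
grip_width: 0.0438
```

```bash
python3 - <<'E'
from h import *
go([.50,.03,.027],1.35)
cv2.imwrite("pics/p6.png",crop(shot("scene"),240,140,100,100,6))
E
```

```text
t 8.35 pose [0.4989 0.0292 0.038 ] [-1.5708 -0.      1.3501] F [0.7 0.7 0.9] w 0.0438 | roll 0.0001 dp [ 0.0011  0.011  -0.0009]
```

View pics/p6.png

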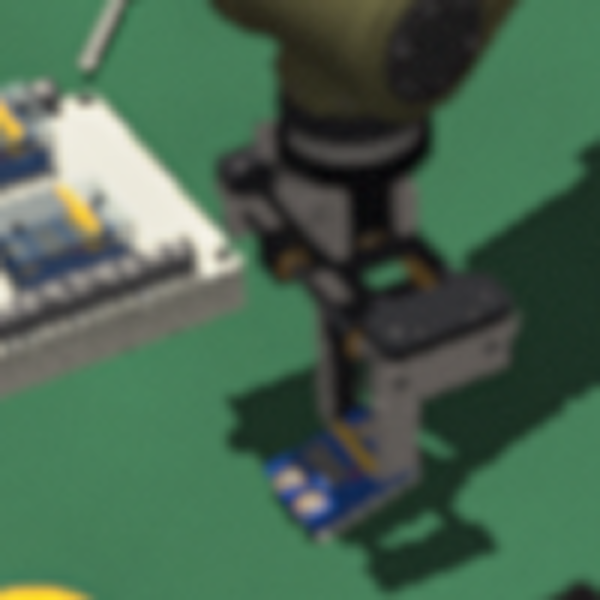

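The plain end is on the bench and the relay is pivoting towards flat. I'll keep lowering.

Emit:
{"op": "apply_moves", "data": {
  "deltas": [
    {"dp": [0,0.003,0],"roll": 0,"grip": 1},
    {"dp": [0,0.003,0],"roll": 0,"grip": 1},
    {"dp": [0,0.003,0],"roll": 0,"grip": 1},
    {"dp": [0,0.002,0],"roll": 0,"grip": 1},
    {"dp": [0,0,0],"roll": 0,"grip": 1}
  ]
}}

```text
time_s: 9.02
ee_pos: [0.4989, 0.0291, 0.0271]
eef_rot: [-1.571, 0.0, 1.35]
force: [-1.7, -0.3, 0.2]
grip_width: 0.0438
```

```bash
python3 - <<'E'
from h import *
go([.50,.03,.024],1.35)
cv2.imwrite("pics/p7.png",crop(shot("scene"),260,180,70,60,8))
E
```

```text
t 9.03 pose [0.4989 0.0291 0.0271] [-1.5707  0.      1.35  ] F [-1.7 -0.3  0.2] w 0.0438 | roll -0.0 dp [ 0.0011  0.0031 -0.0009]
```

View pics/p7.png

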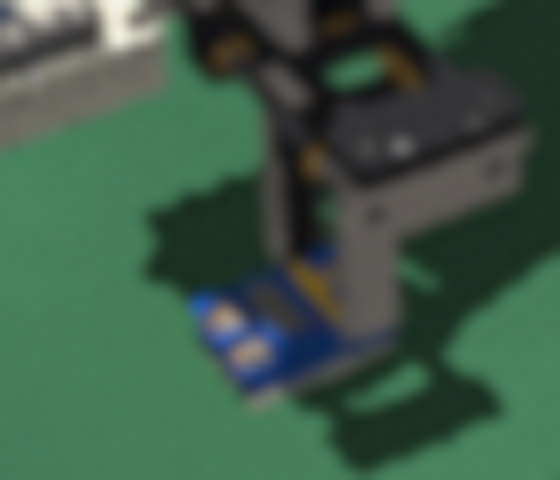

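Nearly flat, with only a small gap under the striped end. I'll lower a few more mm, open and back up.

Emit:
{"op": "apply_moves", "data": {
  "deltas": [
    {"dp": [0,0.002,0],"roll": 0,"grip": 1},
    {"dp": [0,0.002,0],"roll": 0,"grip": 1},
    {"dp": [0,0,0],"roll": 0,"grip": 1}
  ]
}}

```text
time_s: 9.45
ee_pos: [0.4995, 0.029, 0.024]
eef_rot: [-1.572, -0.0, 1.35]
force: [-1.4, -0.4, 10.0]
grip_width: 0.0442
```

Emit:
{"op": "apply_moves", "data": {
  "deltas": [
    {"dp": [0,0,0],"roll": 0,"grip": -0.3},
    {"dp": [0,0,0],"roll": 0,"grip": -0.3},
    {"dp": [0,0,0],"roll": 0,"grip": -0.3},
    {"dp": [0,0,0],"roll": 0,"grip": -0.3},
    {"dp": [0,-0.03,0],"roll": 0,"grip": -0.3},
    {"dp": [0,-0.05,0],"roll": 0,"grip": -1},
    {"dp": [0.04,-0.03,0.04],"roll": 0,"grip": -1},
    {"dp": [0.045,0,0.04],"roll": 0,"grip": -1},
    {"dp": [0.045,0,0.04],"roll": 0,"grip": -1},
    {"dp": [0.045,0,0.03],"roll": 0,"grip": -1}
  ]
}}

```text
time_s: 10.7
ee_pos: [0.3903, 0.2331, 0.1328]
eef_rot: [-1.571, -0.0, 1.35]
force: [0.4, -0.1, 0.3]
grip_width: 0.094
```

```bash
python3 - <<'E'
from h import *
go([.50,.03,.1])
t,s=shot("top"),shot("scene");cv2.imwrite("pics/top8.png",t);cv2.imwrite("pics/scene8.png",s)
cv2.imwrite("pics/p8.png",np.vstack([np.hstack([crop(t,270,140,100,75,4),crop(s,250,175,90,75,4)]),np.hstack([crop(t,396,134,100,75,4),crop(s,200,145,90,75,4)])]))
E
```

```text
t 10.7 pose [0.3903 0.2331 0.1328] [-1.5712e+00 -4.0000e-04  1.3501e+00] F [ 0.4 -0.1  0.3] w 0.094 | roll 0.0 dp [-0.1742  0.0328 -0.1515]
```

View pics/p8.png

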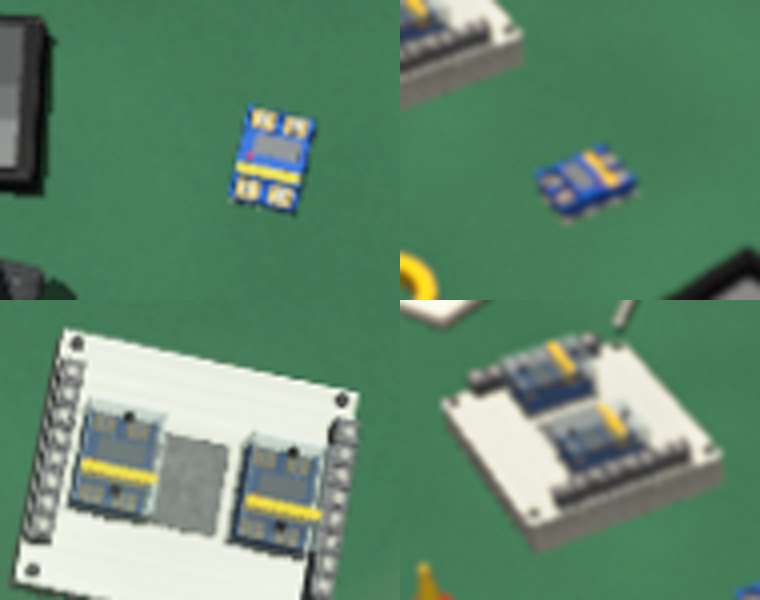

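The relay lies flat on the bench at top-view pixel (338,180), stripe towards -x. The heatsink's four corner holes are visible: top view about (415,144.5), (481,159), (404,201.5), with the fourth below the crop; scene view all four. I'll use them as fiducials.

```bash
python3 - <<'E'
from h import *
t=cv2.imread("pics/top8.png");s=cv2.imread("pics/scene8.png")
# holes
def hole(im,uv):
    x,y=map(int,np.round(uv)); g=cv2.cvtColor(im,cv2.COLOR_BGR2GRAY)[y-3:y+4,x-3:x+4].astype(float)
    w=np.clip(np.percentile(g,60)-40-g,0,None); Y,X=np.mgrid[-3:4,-3:4]; return [x+(w*X).sum()/w.sum(), y+(w*Y).sum()/w.sum()]
T=[(415.2,144.5),(481.5,159),(470.5,215.7),(404.2,201.5)]  # TL TR BR BL = (+x+y)(+x-y)(-x-y)(-x+y)
S=[(233.3,198.5),(213.5,170.5),(254.2,156.5),(278.2,183)]
T=[hole(t,q) for q in T];S=[hole(s,q) for q in S]
print(np.round(T,1).tolist(),np.round(S,1).tolist())
X=tri(T,S);print(X.round(4).tolist())
for n,U in(("top",T),("scene",S)):
    P=plane(n,U,.032);a=(P[0]+P[1]-P[2]-P[3]);b=(P[0]+P[3]-P[1]-P[2])
    print(n,P.round(4).tolist(),"c",P.mean(0).round(4),"yaw",np.arctan2(a[1],a[0]),np.arctan2(-b[0],b[1]),np.linalg.norm(a)/2,np.linalg.norm(b)/2)
# grey pad in top view
c=crop(t,430,160,28,40,4);h=cv2.cvtColor(c,cv2.COLOR_BGR2HSV)
m=((h[...,1]<40)&(h[...,2]<150)&(h[...,2]>80)).astype(np.uint8)*255;m=cv2.morphologyEx(m,cv2.MORPH_OPEN,np.ones((9,9)))
q=max(cv2.findContours(m,0,1)[0],key=cv2.contourArea);b=(cv2.boxPoints(cv2.minAreaRect(q))+.5)/4-.5+[430,160]
P=plane("top",b,.032);print("pad",P.mean(0).round(4),P.round(4).tolist())
# relay
st=[]
for n,im,(x0,y0,x1,y1) in(("top",t,(322,160,354,198)),("scene",s,(278,205,312,234))):
    c=crop(im,x0,y0,x1-x0,y1-y0,4);h=cv2.cvtColor(c,cv2.COLOR_BGR2HSV);green=(h[...,0]>50)&(h[...,0]<95)
    m=(~green).astype(np.uint8)*255;m=cv2.morphologyEx(m,cv2.MORPH_OPEN,np.ones((5,5)))
    q=max(cv2.findContours(m,0,1)[0],key=cv2.contourArea);b=(cv2.boxPoints(cv2.minAreaRect(q))+.5)/4-.5+[x0,y0]
    P=plane(n,b,.02);print(n,"ssr",b.mean(0).round(2),P.mean(0).round(4),P.round(4).tolist())
    y=((h[...,0]>20)&(h[...,0]<33)&(h[...,1]>150)&(h[...,2]>150)).astype(np.uint8)*255
    k,l,sta,ce=cv2.connectedComponentsWithStats(y);i=1+np.argmax(sta[1:,4]);v=(ce[i]+.5)/4-.5+[x0,y0];st.append(v)
    yx=np.argwhere(l==i)[:,::-1];w=cv2.boxPoints(cv2.minAreaRect(yx.astype(np.float32)))
    print(" stripe",v.round(2),plane(n,v,.02).round(4),"corners",plane(n,(w+.5)/4-.5+[x0,y0],.02).round(4).tolist())
print("stripe tri",tri([st[0]],[st[1]]).round(4))
E
```

```text
[[415.3, 143.4], [482.2, 158.5], [470.9, 216.8], [403.2, 202.6]] [[232.4, 200.2], [212.8, 168.1], [254.1, 153.8], [280.1, 183.5]]
[[0.6074, -0.1767, 0.0259, 0.0021], [0.5633, -0.3464, 0.0421, 0.0017], [0.413, -0.3073, 0.0464, 0.0047], [0.4476, -0.1365, 0.0287, 0.0096]]
top [[0.6062, -0.1763, 0.032], [0.5656, -0.3495, 0.032], [0.4133, -0.3102, 0.032], [0.4503, -0.1396, 0.032]] c [ 0.5089 -0.2439  0.032 ] yaw -0.24164927003957834 -0.22209343940094128 0.15870098156139145 0.17625049366917508
scene [[0.6107, -0.169, 0.032], [0.5568, -0.3605, 0.032], [0.4018, -0.3279, 0.032], [0.4479, -0.1285, 0.032]] c [ 0.5043 -0.2465  0.032 ] yaw -0.22623991423607298 -0.2504740660782572 0.16302695468782766 0.20176816405434217
pad [ 0.5089 -0.2442  0.032 ] [[0.4834, -0.2171, 0.032], [0.5424, -0.231, 0.032], [0.5344, -0.2714, 0.032], [0.4756, -0.2572, 0.032]]
top ssr [337.56 179.37] [0.5138 0.026  0.02  ] [[0.4874, 0.056, 0.02], [0.5511, 0.0417, 0.02], [0.5401, -0.0042, 0.02], [0.4767, 0.0105, 0.02]]
 stripe [336.83 182.82] [[0.5045 0.0279 0.02  ]] corners [[0.5073, 0.0469, 0.02], [0.5115, 0.0459, 0.02], [0.5025, 0.0101, 0.02], [0.4983, 0.0111, 0.02]]
scene ssr [296.33 219.7 ] [0.5184 0.0302 0.02  ] [[0.5412, -0.006, 0.02], [0.4671, 0.0085, 0.02], [0.497, 0.0668, 0.02], [0.5681, 0.0517, 0.02]]
 stripe [300.06 216.71] [[0.5018 0.0285 0.02  ]] corners [[0.5017, 0.0115, 0.02], [0.4958, 0.0103, 0.02], [0.5021, 0.0431, 0.02], [0.5079, 0.0443, 0.02]]
stripe tri [[0.5035 0.0287 0.0214 0.0022]]
```

The measurements agree:
- **Pad:** about (0.509, -0.243), yaw -0.22. The cover stripes, pad mask and top-view holes agree within 2 mm. My scene-view hole centroids were contaminated by the background, so I dropped them.
- **Relay:** about (0.514, 0.026), yaw -0.221. Its stripe triangulates to z = 0.021 against an expected 0.020.

Next I'll turn the tool a quarter turn.

Emit:
{"op": "apply_moves", "data": {
  "deltas": [
    {"dp": [0,0,0],"roll": 0.1746,"grip": -1},
    {"dp": [0,0,0],"roll": 0.1746,"grip": -1},
    {"dp": [0,0,0],"roll": 0.1746,"grip": -1},
    {"dp": [0,0,0],"roll": 0.1746,"grip": -1},
    {"dp": [0,0,0],"roll": 0.1746,"grip": -1},
    {"dp": [0,0,0],"roll": 0.1746,"grip": -1},
    {"dp": [0,0,0],"roll": 0.1746,"grip": -1},
    {"dp": [0,0,0],"roll": 0.1746,"grip": -1},
    {"dp": [0,0,0],"roll": 0.1746,"grip": -1},
    {"dp": [0,0,0],"roll": 0,"grip": -1}
  ]
}}

```text
time_s: 12.05
ee_pos: [0.3918, 0.2311, 0.1325]
eef_rot: [-1.571, 0.0, -0.221]
force: [0.1, -0.1, 0.5]
grip_width: 0.0938
```

```bash
python3 - <<'E'
from h import *
go([.5142,.026,.07],-.2208)
E
```

```text
t 12.05 pose [0.3918 0.2311 0.1325] [-1.571e+00  1.000e-04 -2.208e-01] F [ 0.1 -0.1  0.5] w 0.0938 | roll -0.0 dp [ 0.1643  0.0625 -0.1733]
```

Emit:
{"op": "apply_moves", "data": {
  "deltas": [
    {"dp": [0.0274,0,-0.0289],"roll": 0,"grip": -1},
    {"dp": [0.0274,0,-0.0289],"roll": 0,"grip": -1},
    {"dp": [0.0274,0,-0.0289],"roll": 0,"grip": -1},
    {"dp": [0.0274,0,-0.0289],"roll": 0,"grip": -1},
    {"dp": [0.0274,0.02,-0.0289],"roll": 0,"grip": -1},
    {"dp": [0.0274,0.04,-0.0289],"roll": 0,"grip": -1},
    {"dp": [0,0,0],"roll": 0,"grip": -1},
    {"dp": [0,0,0],"roll": 0,"grip": -1}
  ]
}}

```text
time_s: 13.05
ee_pos: [0.5139, 0.0264, 0.073]
eef_rot: [-1.571, -0.0, -0.219]
force: [-0.7, -0.2, 0.8]
grip_width: 0.0939
```

```bash
python3 - <<'E'
from h import *
go([.5142,.026,.016],-.2208)
E
```

```text
t 13.05 pose [0.5139 0.0264 0.073 ] [-1.5707e+00 -2.0000e-04 -2.1920e-01] F [-0.7 -0.2  0.8] w 0.0939 | roll 0.0016 dp [ 0.0004  0.057  -0.0004]
```

Emit:
{"op": "apply_moves", "data": {
  "deltas": [
    {"dp": [0,0.025,0],"roll": 0,"grip": -1},
    {"dp": [0,0.02,0],"roll": 0,"grip": -1},
    {"dp": [0,0.011,0],"roll": 0,"grip": -1},
    {"dp": [0,0,0],"roll": 0,"grip": -1},
    {"dp": [0,0,0],"roll": 0,"grip": 1},
    {"dp": [0,0,0],"roll": 0,"grip": 1},
    {"dp": [0,0,0],"roll": 0,"grip": 1},
    {"dp": [0,0,0],"roll": 0,"grip": 1}
  ],
  "newtons": 25
}}

```text
time_s: 14.05
ee_pos: [0.5141, 0.0263, 0.0168]
eef_rot: [-1.571, -0.001, -0.221]
force: [-0.3, -0.1, 2.3]
grip_width: 0.0617
```

Emit:
{"op": "apply_moves", "data": {
  "deltas": [
    {"dp": [0,0,0],"roll": 0,"grip": 1},
    {"dp": [0,-0.01,0],"roll": 0,"grip": 1},
    {"dp": [0,-0.02,0],"roll": 0,"grip": 1},
    {"dp": [0,-0.03,0],"roll": 0,"grip": 1},
    {"dp": [0,-0.03,0],"roll": 0,"grip": 1},
    {"dp": [0,-0.02,0],"roll": 0,"grip": 1},
    {"dp": [0,0,0],"roll": 0,"grip": 1}
  ]
}}

```text
time_s: 14.92
ee_pos: [0.5144, 0.0264, 0.1279]
eef_rot: [-1.57, -0.002, -0.221]
force: [0.3, -0.0, -1.4]
grip_width: 0.0617
```

```bash
python3 - <<'E'
from h import *
go([.509,-.243,.11],-.2208)
E
```

```text
t 14.93 pose [0.5144 0.0264 0.1279] [-1.5703 -0.0025 -0.2214] F [ 0.3 -0.  -1.4] w 0.0617 | roll -0.0006 dp [ 0.0538  0.0179 -0.264 ]
```

Held at 62 mm by the ends. I'll carry it over the pad.

Emit:
{"op": "apply_moves", "data": {
  "deltas": [
    {"dp": [0.005,0,-0.024],"roll": 0,"grip": 1},
    {"dp": [0.008,0,-0.04],"roll": 0,"grip": 1},
    {"dp": [0.009,0,-0.045],"roll": 0,"grip": 1},
    {"dp": [0.009,0,-0.045],"roll": 0,"grip": 1},
    {"dp": [0.009,0,-0.045],"roll": 0,"grip": 1},
    {"dp": [0.008,0,-0.04],"roll": 0,"grip": 1},
    {"dp": [0.006,0.01,-0.025],"roll": 0,"grip": 1},
    {"dp": [0,0,0],"roll": 0,"grip": 1},
    {"dp": [0,0,0],"roll": 0,"grip": 1}
  ]
}}

```text
time_s: 16.05
ee_pos: [0.5084, -0.2423, 0.116]
eef_rot: [-1.57, 0.001, -0.221]
force: [0.4, 0.3, -0.5]
grip_width: 0.0617
```

```bash
python3 - <<'E'
from h import *
go([.509,-.243,.088],-.2208)
t,s=shot("top"),shot("scene")
cv2.imwrite("pics/p9.png",np.hstack([crop(t,396,134,95,95,4),crop(s,195,105,95,95,4)]))
E
```

```text
t 16.05 pose [ 0.5084 -0.2423  0.116 ] [-1.5704e+00  1.1000e-03 -2.2120e-01] F [ 0.4  0.3 -0.5] w 0.0617 | roll -0.0004 dp [ 0.0008  0.028  -0.0005]
```

View pics/p9.png

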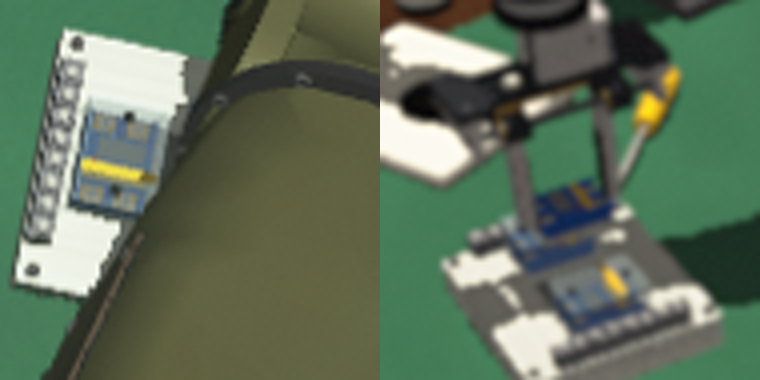

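The top view is blocked by the arm. In the scene view the relay hangs level, stripe towards -x, above the gap between the covers. Down.

Emit:
{"op": "apply_moves", "data": {
  "deltas": [
    {"dp": [0.0007,0.02,-0.0005],"roll": 0,"grip": 1},
    {"dp": [0,0.02,0],"roll": 0,"grip": 1},
    {"dp": [0,0.012,0],"roll": 0,"grip": 1},
    {"dp": [0,0.008,0],"roll": 0,"grip": 1},
    {"dp": [0,0.003,0],"roll": 0,"grip": 1},
    {"dp": [0,0,0],"roll": 0,"grip": 1}
  ]
}}

```text
time_s: 16.9
ee_pos: [0.5093, -0.2438, 0.0538]
eef_rot: [-1.571, -0.0, -0.221]
force: [0.4, -0.6, -1.1]
grip_width: 0.0619
```

```bash
python3 - <<'E'
from h import *
go([.509,-.243,.0488],-.2208)
E
```

```text
t 16.9 pose [ 0.5093 -0.2438  0.0538] [-1.5709e+00 -4.0000e-04 -2.2130e-01] F [ 0.4 -0.6 -1.1] w 0.0619 | roll -0.0005 dp [-0.0005  0.005   0.0007]
```

Emit:
{"op": "apply_moves", "data": {
  "deltas": [
    {"dp": [0,0.003,-0.0007],"roll": 0,"grip": 1},
    {"dp": [0,0.0015,0],"roll": 0,"grip": 1},
    {"dp": [0,0.001,0],"roll": 0,"grip": 1},
    {"dp": [0,0,0],"roll": 0,"grip": 1}
  ]
}}

```text
time_s: 17.4
ee_pos: [0.509, -0.2445, 0.0488]
eef_rot: [-1.571, -0.0, -0.221]
force: [-4.5, 1.7, 9.0]
grip_width: 0.0616
```

Contact at 9 N. It sits 1.5 mm too far to -y, so I'll ease it up, shift it, lower, release, rise and clear the view.

Emit:
{"op": "apply_moves", "data": {
  "deltas": [
    {"dp": [0,-0.002,0],"roll": 0,"grip": 1},
    {"dp": [0,0,0.0015],"roll": 0,"grip": 1},
    {"dp": [0,0.002,0],"roll": 0,"grip": 1},
    {"dp": [0,0,0],"roll": 0,"grip": 1},
    {"dp": [0,0,0],"roll": 0,"grip": -0.7},
    {"dp": [0,0,0],"roll": 0,"grip": -0.7},
    {"dp": [0,0,0],"roll": 0,"grip": -0.7},
    {"dp": [0,0,0],"roll": 0,"grip": -0.7}
  ]
}}

```text
time_s: 18.4
ee_pos: [0.5093, -0.2429, 0.0479]
eef_rot: [-1.571, 0.0, -0.221]
force: [0.4, -0.6, 1.3]
grip_width: 0.0801
```

Emit:
{"op": "apply_moves", "data": {
  "deltas": [
    {"dp": [0,-0.02,0],"roll": 0,"grip": -0.7},
    {"dp": [0,-0.04,0],"roll": 0,"grip": -0.7},
    {"dp": [0,-0.05,0],"roll": 0,"grip": -0.7},
    {"dp": [0,-0.02,0.04],"roll": 0,"grip": -0.7},
    {"dp": [0,0,0.05],"roll": 0,"grip": -0.7},
    {"dp": [0,0,0.05],"roll": 0,"grip": -0.7},
    {"dp": [0,0,0.05],"roll": 0,"grip": -0.7},
    {"dp": [0,0,0.05],"roll": 0,"grip": -0.7},
    {"dp": [0,0,0.04],"roll": 0,"grip": -0.7},
    {"dp": [0,0,0],"roll": 0,"grip": -0.7}
  ]
}}

```text
time_s: 19.65
ee_pos: [0.571, 0.0323, 0.1778]
eef_rot: [-1.571, 0.0, -0.218]
force: [0.8, -0.4, -0.0]
grip_width: 0.0796
```

```bash
python3 - <<'E'
from h import *
go([.509,-.243,.0488])
t,s=shot("top"),shot("scene");cv2.imwrite("pics/top10.png",t);cv2.imwrite("pics/scene10.png",s)
cv2.imwrite("pics/p10.png",np.hstack([crop(t,396,134,95,95,4),crop(s,200,135,95,95,4)]))
st=[]
for n,im,(x0,y0,x1,y1) in(("top",t,(400,140,490,222)),("scene",s,(205,140,285,200))):
    c=crop(im,x0,y0,x1-x0,y1-y0,4);h=cv2.cvtColor(c,cv2.COLOR_BGR2HSV)
    m=((h[...,0]>18)&(h[...,0]<33)&(h[...,1]>150)&(h[...,2]>130)).astype(np.uint8)*255
    k,l,sta,ce=cv2.connectedComponentsWithStats(m)
    for i in range(1,k):
        if sta[i,4]>100:
            u=(ce[i]+.5)/4-.5+[x0,y0];print(n,u.round(2),sta[i,4],"at .052",plane(n,u,.052).round(4),"at .067",plane(n,u,.067).round(4))
E
```

```text
t 19.65 pose [0.571  0.0323 0.1778] [-1.5707e+00  2.0000e-04 -2.1820e-01] F [ 0.8 -0.4 -0. ] w 0.0796 | roll 0.0 dp [-0.0009  0.129  -0.2822]
top [424.96 176.49] 558 at .052 [[ 0.5131 -0.1931  0.052 ]] at .067 [[ 0.5096 -0.1897  0.067 ]]
top [444.08 182.43] 286 at .052 [[ 0.4978 -0.2407  0.052 ]] at .067 [[ 0.4945 -0.2366  0.067 ]]
top [465.98 185.49] 619 at .052 [[ 0.4899 -0.2959  0.052 ]] at .067 [[ 0.4867 -0.291   0.067 ]]
scene [239.8  159.01] 197 at .052 [[ 0.4732 -0.3126  0.052 ]] at .067 [[ 0.485  -0.2936  0.067 ]]
scene [252.91 174.52] 251 at .052 [[ 0.4961 -0.2084  0.052 ]] at .067 [[ 0.5074 -0.1911  0.067 ]]
```

View pics/p10.png

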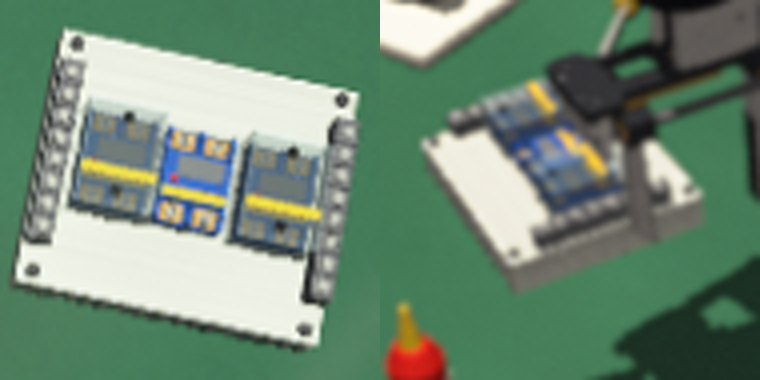

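The last picture shows the relay sitting between the covers, all stripes at the same end and squarely aligned. Its stripe is measured at (0.4978, -0.2407) against an expected (0.4978, -0.2405), and the gripper is clear. Handing in.

```bash
python3 -c "
from station import ctrl
print(ctrl.hand_in())"
```

```text
the job is handed in; nothing more can be done
None
```

The relay is on the pad and the job is handed in at about 19.7 s of robot time; no verdict is reported. I rocked the relay up, lifted it by the raised end and laid it flat on the bench. I then took it again by its two ends, set it on the bare pad and let go.

**Last checks**
- **Position:** in the top view the relay's stripe was at (0.4978, -0.2407), 0.2 mm from where it should be for a pad centre of (0.509, -0.243).
- **Pad centre:** the pad outline, the cover stripes and the top-view corner holes agreed on it within about 2 mm.
- **Orientation:** the relay looks flat and parallel to the covers, with its stripe at the same end as theirs.
- **Clearance:** the gripper was open and clear, with near-zero force.

**Disagreed or not checked**
- **Scene-view holes:** the scene-view hole positions came out up to about 18 mm off because the background got into them, so I did not use them.
- **Scene view at the end:** the gripper partly hid the fitted relay there, so the final position rests on the top view alone.
- **Other objects:** I did not re-measure the white relays, meter, tape or glue bottle at the end. The whites looked undisturbed in the picture taken after the lift.

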